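Slide a slide tray home under the low scanner bridge

TASK

Slide the flat black slide tray that lies in front of the low scanner bridge into its reading place. Without picking it up, push it along the bench with the fingertips, in between the guide rails and on under the bridge, until it is fully home against the stop bar behind. Push gently and keep the tray flat on the bench all the way, and leave everything else standing where it is.

Things in the scene. Friction and masses are not known exactly. Their poses are not given: they have to be found in the camera images.
- tray: The workpiece: flat black plastic tray with two glass slides in its top, 52 x 76 x 12 mm, about 120 g, lying in front of the bridge. Origin: centre of its underside; x along the 52 mm side, y along the 76 mm side, z up. Starts 90 to 110 mm short of home along the bridge's x, up to 45 mm to either side of the lane and up to 0.3 rad out of line.
- bridge: Low grey plastic scanner bridge fixed to the bench. Origin: on the bench at the tray's home; a tray that is home has its origin here and its axes in line. x is the slide-in direction (away from the robot), y left across the lane, z up. Beam and legs span x -16 to +18 mm, y -60 to +60 mm; underside of the beam 15 mm above the bench, top of its cover 42 mm.
- mouth (a point): Middle of the lane's mouth on the bench, at x = -55 mm in the bridge's frame, where the two flared lead-ins begin, about 94 mm apart. They narrow to guide rails (9 mm high, from x = -34 to +36 mm) with a lane 83 mm wide between them. Axes as the bridge's.
- stop (a point): Middle of the near face of the stop bar, on the bench, at x = +26 mm in the bridge's frame. The bar is 10 mm high and lies across the lane behind the beam; the tray's leading long side rests against it when home, and 10 mm of the tray still stick out in front of the beam, so no finger needs to go under it. Axes as the bridge's.
- stack: Bystander: stack of two lidded white plates, 86 x 128 x 28 mm, behind the bridge or at the front right of the bench. Origin at the centre of its underside. Not to be moved.
- tube_rack: Bystander: blue rack of tubes, 62 x 150 x 62 mm, in the other of these two places. Origin at the centre of its underside. Not to be moved.
- jar: Bystander: small jar with a screw cap, 41 mm across, 46 mm high, just right of the bridge. Origin at the centre of its underside. Not to be moved.
- vial: Bystander: reagent vial, 24 mm across, 50 mm high, just left of the bridge. Origin at the centre of its underside. Not to be moved.
- amber: Bystander: amber bottle, 46 mm across, 90 mm high, at the front left of the bench. Origin at the centre of its underside. Not to be moved.
- timer: Bystander: wedge-shaped bench timer, 41 x 62 x 65 mm, on the right of the bench. Origin at the centre of its underside. Not to be moved.

How it is judged:
On the way:
1. the tray's leading edge is under the bridge, between the guide rails, with the tray flat on the bench (x of tray in the frame of bridge above -0.04 m and y of tray in the frame of bridge between -0.012 and 0.012 m and angle between tray's own z axis and vertical below 0.06 rad), for 0.05 s.
At the end, for the whole second after the job is handed in: The tray lies flat and at rest under the bridge, against the stop bar (its centre within 4 mm of home along the lane and 6 mm across it, in line within 0.08 rad) (x of tray in the frame of bridge between -0.004 and 0.004 m and y of tray in the frame of bridge between -0.006 and 0.006 m and angle between the x axis of tray and the x axis of bridge, either way round below 0.08 rad and angle between tray's own z axis and vertical below 0.03 rad and height (world z) of tray below 0.004 m and linear speed of tray below 0.01 m/s); the robot touches nothing.
It fails at once if the tray is lifted off the bench (its centre more than 6 mm up) (height (world z) of tray above 0.006 m).
It fails at once if the tray is tipped by more than 0.12 rad (angle between tray's own z axis and vertical above 0.12 rad).
It fails at once if the tray is pushed or squeezed with more than 60 N (contact force between the fingers and tray above 60 N).
It fails at once if the stack, tube rack, jar, vial, amber bottle or timer is moved by more than 15 mm (distance of any of stack, tube_rack, jar, vial, amber, timer from where it was at the start of the episode above 0.015 m).
It also fails if it takes over 40 s, if anything falls off the work surface, if the arm or the gripper's body presses on something with over 40 N, if the wrist force passes 120 N, or if a joint passes its speed limit or range.

ROBOT

A 6-joint arm with a two-finger parallel gripper is mounted at the origin on a cart in front of the work surface, level with it; the furniture and walls round the work are solid. World frame = base frame: x ahead of the robot, y to its left, z up, the work surface at z = 0. Lengths are in m, angles in rad, forces in N, time in s.
With the tool pointing down it reaches from about 0.275 to 0.975 m from the base axis. Payload 8.4 kg.
Tool frame: the origin (TCP) lies midway between the tips of the shut fingers; the grasp point (between the pads) lies 19 mm behind it; z points along the fingers, y is the line along which they close (so a half turn about z gives the same grasp; the last joint's range is limited). The gripper opens to 92 mm and grips with 3 to 60 N. Pads are 20 mm wide; open, the fingers measure 128 mm over their backs; the gripper's body (75 mm by 189 mm) begins 69 mm behind the grasp point.
Start: joints at [-1.108, 0.353, 1.633, -0, 1.155, -0.002], TCP at [0.28, -0.559, 0.215] pointing down, gripper open.
Joint ranges: [-2.63, 2.63], [-0.92, 2.1], [0.06, 2.66], [-1.3, 4.44], [0, 2.69], [-3.02, 3.02]. Speed limits (rad/s): [2.22, 2.22, 2.79, 3.14, 3.14, 3.14].

INTERFACE

Orientations are given as a 3x3 rotation matrix whose columns are the frame's x, y, z axes.
In Python, from bench import manip gives the robot as it stands.
- The arm moves only by the tool play_rows, never from a script. Its argument "motion" is a list of rows, each a list of 7 numbers: the turn, a rotation vector about the world's x, y, z in rad, then the shift along the world's x, y, z in cm, then the opening, from 0 (shut) to 1 (fully open). A call has exactly 5 rows; each row is the pose to reach, as a shift and turn from the pose commanded when the call began; what a row does not reach only later rows make up. A row lasts 1/12 s, in which the tool goes at most 41.7 mm and 7.16 degrees, less where a joint would pass 70% of its speed; a pose out of reach is approached as far as the arm can. A call with a gripper value outside its range is refused whole. The fingers move at their own pace and stop on an object; "newtons" is the grip in N (left out, the last holds). Time passes only in rows, so rows that repeat a pose let the fingers close, or fill a call up. It gives the time, the measured TCP pose, the force, the opening and the grip force at its end, in the units of the state.
- manip.read_state(): the state, without advancing time (a new reading comes with each control period).
- manip.read_camera(name): name is "scene" or "top" or "wrist"; returns the picture (400x640x3 uint8, red, green, blue); there is no depth.
- manip.calibration(name): a dict with "fovy" (degrees; the focal length in pixels is half the picture's height over the tangent of half this angle, whatever the lens; pixels are square), "cx", "cy" (the principal point, pixels), "eye" and "orientation" of the camera in the world. Camera axes: x right, y down, z forward; pixel columns grow to the right and rows downward; lengths in m; the calibration is good to about 2 mm. A picture is of the moment at which its call begins: read the wrist's pose just before it. calibration takes no time and is no camera call; for the wrist camera it gives the pose at the moment of the call.
- manip.finish_job(): hands the job in; it is judged then, once.
Trained networks look in the newest picture that a camera, given by its name, has taken for a name from the list of things; names that differ only in an ending like _2 or _b are one class to them, and where a whole thing is asked for, a point or a joint stands for the part that bears it (a point fixed in the world has none). Each returns a list of dicts, best first, with "score" (0 to 1); they miss things now and then, are a little off and sometimes report something else, mostly with a low value. They report only what shows in the picture. A call takes as long as a camera call.
- manip.silhouettes(query, camera): "region" (400x640 bool, what is visible of it) and "point" ([column, row] in pixels, amid what is visible of it).
The state is a dict: "time_s": time; "joint_positions": joint angles; "joint_velocities": joint speeds; "effort": joint torques, N m; "tool_pos": TCP position; "tool_rot": TCP orientation; "force": force on the tool from outside, world axes, zero at the start; "wrist_torque": the same for the moment, N m; "grip_width": finger opening in m; "grasp_force": force on a finger pad.
Only numpy, scipy, OpenCV 4.12 (cv2) and the standard library are available. Lean on these libraries where they do the work, as an engineer would, in place of code of your own. Each camera call takes 0.05 s, during which the arm holds its last target. There are 200 camera calls.

## Working session

There is one attempt and no reset: what is moved stays moved. The work goes in short steps, Python scripts to look and compute and a tool call to move; the robot and the scene stay as the last step left them, time stands still between calls to the robot, and variables do not carry over. Pictures are saved under pics/ and viewed, at most 10 in all, crops included, and the job is handed in when it is done.

Besides the shell and the picture viewer there is one more tool, called after "Request:" as a command line: name --pt "numbers of a row" for each row, then --argument value for the rest. play_rows: Moves the arm, as the interface text tells. Its arguments: {"type":"object","properties":{"motion":{"type":"array"},"newtons":{"type":"number"}},"required":["motion"]}

```bash
mkdir -p pics; cat > h.py <<'E'
from bench import manip
import numpy as np, cv2
def snap(cam,name=None):
    im=manip.read_camera(cam); 
    if name: cv2.imwrite(f'pics/{name}.png',im[:,:,::-1])
    return im
def ray(c,uv,z):
    uv=np.atleast_2d(uv).astype(float); f=200/np.tan(np.radians(c['fovy'])/2)
    d=np.c_[(uv[:,0]-c['cx'])/f,(uv[:,1]-c['cy'])/f,np.ones(len(uv))]@np.array(c['orientation']).T
    e=np.array(c['eye']); return (e+d*((z-e[2])/d[:,2])[:,None])[:,:2]
E
python3 - <<'E'
from h import *
snap('top','top1')
c=manip.calibration('top');print(c)
for q,z in [('tray',.012),('bridge',.042),('jar',.046),('vial',.05),('amber',.09),('timer',.03),('stack',.028),('tube_rack',.062)]:
    for r in manip.silhouettes(q,'top')[:1]:
        cs=cv2.findContours(r['region'].astype(np.uint8),0,2)[0]; k=max(cs,key=cv2.contourArea)
        w=ray(c,k[:,0,:],z); print(q,round(r['score'],2),r['point'],cv2.minAreaRect((w*1000).astype(np.float32)))
print(manip.read_state()['time_s'])
E
```

```text
{'fovy': 56.820708102716345, 'cx': 318.4132713329223, 'cy': 207.9890542159868, 'eye': array([ 0.48125972, -0.02961474,  1.37263752]), 'orientation': array([[ 6.75793346e-04, -9.94078572e-01,  1.08661566e-01],
       [-9.99900505e-01,  8.59297695e-04,  1.40798223e-02],
       [-1.40898222e-02, -1.08660270e-01, -9.93979086e-01]])}
tray 0.83 [294.0, 231.7] ((536.4293212890625, 78.17849731445312), (75.85700225830078, 50.978084564208984), 83.12555694580078)
bridge 0.58 [295.4, 206.2] ((638.1838989257812, 79.76959228515625), (119.15125274658203, 73.54006958007812), 68.18309783935547)
jar 0.51 [319.5, 203.7] ((655.3973999023438, -9.298757553100586), (36.20159912109375, 36.48900604248047), 89.94387817382812)
vial 0.58 [252.0, 196.5] ((662.3929443359375, 220.4477081298828), (29.355426788330078, 25.404664993286133), 1.0584298372268677)
amber 0.64 [438.1, 250.6] ((481.3933410644531, -424.7247009277344), (42.13917541503906, 74.29499816894531), 34.914791107177734)
timer 0.67 [437.4, 249.4] ((481.8934020996094, -442.3858642578125), (40.9390869140625, 77.73933410644531), 39.04364776611328)
stack 0.97 [289.6, 163.3] ((794.6101684570312, 85.93093872070312), (123.38345336914062, 87.06369018554688), 89.8768539428711)
tube_rack 0.97 [392.3, 250.9] ((468.07623291015625, -274.6683044433594), (151.32412719726562, 62.3109130859375), 87.59146118164062)
0.45
```

View pics/top1.png

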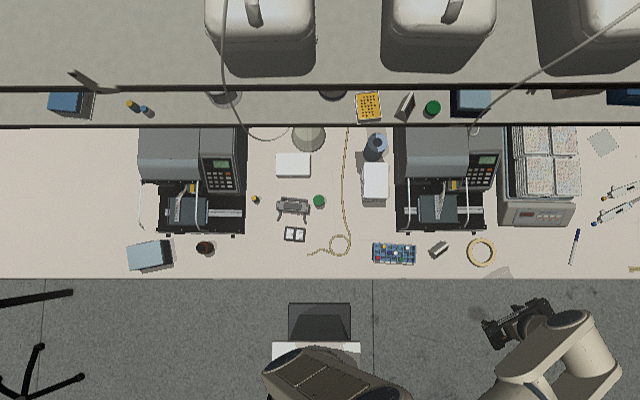

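The top view shows the tray at about (294,234), the bridge at (293,207), the vial at (255,199), the jar at (319,201), the rack at (395,252) and the amber bottle at (205,247). The network mislabelled the amber bottle. I'll move closer for a wrist view.

```bash
python3 - <<'E'
from h import *
np.set_printoptions(precision=3,suppress=True)
s=manip.read_state();print(s['tool_pos'],s['tool_rot'],s['force'],s['grip_width']);c=manip.calibration('wrist');print(c['eye']-s['tool_pos'],c['orientation'],c['fovy'])
c=manip.calibration('top');print(ray(c,[[205,247]],.09))
E
```

```text
[ 0.28  -0.559  0.215] [[ 0.894  0.448 -0.   ]
 [ 0.448 -0.894  0.   ]
 [ 0.    -0.    -1.   ]] [ 0.192 -1.149  1.095] 0.09172231580556733
[0.066 0.034 0.169] [[ 0.449 -0.861 -0.24 ]
 [-0.894 -0.432 -0.12 ]
 [-0.     0.268 -0.963]] 67.66757028110996
[[0.486 0.382]]
```

Request:
play_rows --pt "0 0 0 0 4 1.5 0.4" --pt "0 0 0 0 8 3 0.4" --pt "0 0 0 1 12 4 0.4" --pt "0 0 0 2 16 5 0.4" --pt "0 0 0 3 20 6 0.4"

```text
time_s: 0.87
tool_pos: [0.309, -0.3611, 0.274]
tool_rot: [[0.894, 0.447, 0.0], [0.447, -0.894, -0.0], [0.0, 0.0, -1.0]]
force: [1.1, 0.5, -0.3]
grip_width: 0.0604
grasp_force: 0.0
```

Request:
play_rows --pt "0 0 -0.1 2 3.6 0 0.4" --pt "0 0 -0.2 4 7.2 0 0.4" --pt "0 0 -0.3 6 10.8 0 0.4" --pt "0 0 -0.4 8 14.4 0 0.4" --pt "0 0 -0.464 10 18 0 0.4"

```text
time_s: 1.28
tool_pos: [0.4073, -0.1854, 0.274]
tool_rot: [[1.0, -0.005, 0.001], [-0.005, -1.0, -0.001], [0.001, 0.001, -1.0]]
force: [1.6, -1.0, 0.6]
grip_width: 0.0367
grasp_force: 0.0
```

Request:
play_rows --pt "0 0 0 1.5 3.7 -1 0.3" --pt "0 0 0 3 7.4 -2 0.3" --pt "0 0 0 4.5 11 -3 0.3" --pt "0 0 0 6 14.8 -4 0.3" --pt "0 0 0 7 18.5 -5 0.3"

```text
time_s: 1.7
tool_pos: [0.4779, 0.0001, 0.2235]
tool_rot: [[1.0, 0.001, 0.001], [0.001, -1.0, -0.0], [0.001, 0.0, -1.0]]
force: [0.5, 0.8, 0.9]
grip_width: 0.0277
grasp_force: 0.0
```

Request:
play_rows --pt "0 0 0 0.5 3.5 0 0.3" --pt "0 0 0 1 7 0 0.3" --pt "0 0 0 1 7.5 0 0.3" --pt "0 0 0 1 7.5 0 0.3" --pt "0 0 0 1 7.5 0 0.3"

```text
time_s: 2.12
tool_pos: [0.4866, 0.0728, 0.2235]
tool_rot: [[1.0, 0.002, -0.0], [0.002, -1.0, -0.001], [-0.0, 0.001, -1.0]]
force: [0.6, -0.1, 0.1]
grip_width: 0.0275
grasp_force: 0.0
```

```bash
python3 - <<'E'
from h import *
np.set_printoptions(precision=4,suppress=True)
c=manip.calibration('wrist');snap('wrist','w1')
print(manip.read_state()['tool_pos'],manip.read_state()['grip_width'],manip.read_state()['time_s'])
for q,z in [('tray',.012),('bridge',.042),('jar',.046),('vial',.05)]:
    for r in manip.silhouettes(q,'wrist')[:1]:
        cs=cv2.findContours(r['region'].astype(np.uint8),0,2)[0]; k=max(cs,key=cv2.contourArea)
        m=cv2.minAreaRect(k);print(q,round(r['score'],2),r['point'],cv2.boxPoints(m).round().tolist(),cv2.minAreaRect((ray(c,k[:,0,:],z)*1000).astype(np.float32)))
E
```

```text
[0.4866 0.0721 0.2236] 0.027635225990250617 2.1667
tray 0.75 [581.8, 193.8] [[522.0, 218.0], [526.0, 163.0], [643.0, 170.0], [639.0, 226.0]] ((461.2978820800781, -278.5303955078125), (164.58143615722656, 74.36158752441406), 86.4144287109375)
bridge 0.77 [308.0, 45.1] [[248.0, 94.0], [258.0, 12.0], [367.0, 25.0], [357.0, 107.0]] ((618.3386840820312, 87.46542358398438), (116.19348907470703, 82.38688659667969), 83.67868041992188)
vial 0.94 [181.1, 14.9] [[158.0, 16.0], [169.0, -2.0], [206.0, 20.0], [195.0, 39.0]] ((656.7785034179688, 215.11016845703125), (39.92078399658203, 21.54187774658203), 60.16006851196289)
```

View pics/w1.png

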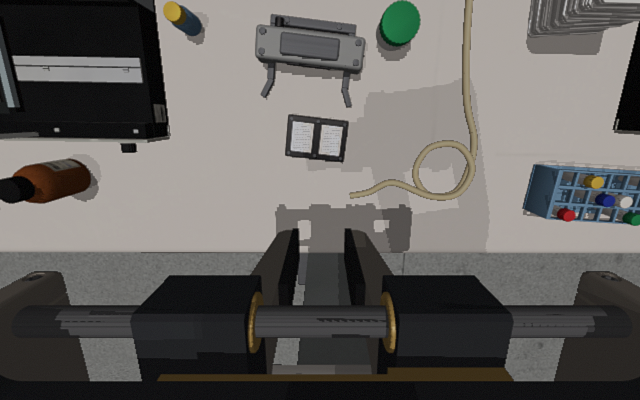

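The wrist view shows the tray at about (317,138), slightly rotated. The bridge is at (310,45), with lead-in tips at about (266,95) and (348,105). I'll zoom in on these.

```bash
python3 - <<'E'
from h import *
im=cv2.imread('pics/w1.png')[5:170,235:395]
cv2.imwrite('pics/w1z.png',cv2.resize(im,None,fx=3.6,fy=3.6,interpolation=cv2.INTER_CUBIC))
E
```

```text
(no output)
```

View pics/w1z.png

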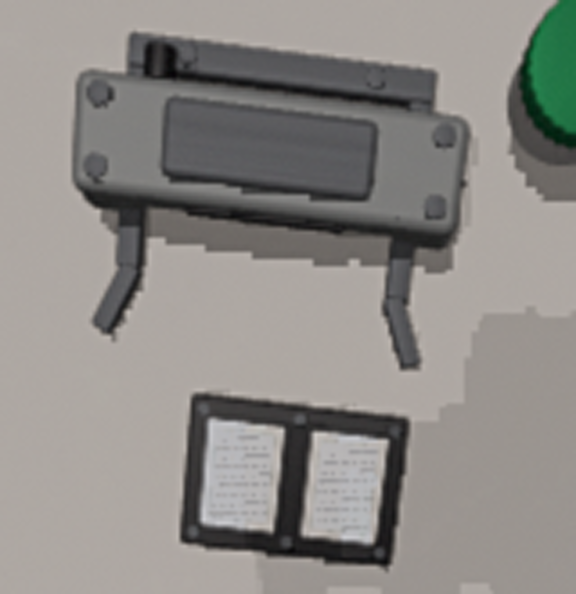

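```bash
cat > fit.py <<'E'
from h import *
def pose(model,world):
    A,B=np.array(model),np.array(world);a=A-A.mean(0);b=B-B.mean(0)
    th=np.arctan2((a[:,0]*b[:,1]-a[:,1]*b[:,0]).sum(),(a*b).sum());R=np.array([[np.cos(th),-np.sin(th)],[np.sin(th),np.cos(th)]])
    t=B.mean(0)-R@A.mean(0); return t,th,np.linalg.norm((A@R.T+t-B),axis=1)
E
python3 - <<'E'
from fit import *
np.set_printoptions(precision=4,suppress=True)
c=manip.calibration('wrist')
W=lambda p,z: ray(c,np.array(p)/3.6+[235,5]-[.35,.35],z)
rail=W([[138,270],[386,300],[112,332],[400,367]],.009)
print(rail,pose([[-.034,.0415],[-.034,-.0415],[-.055,.047],[-.055,-.047]],rail))
bm=W([[80,190],[455,235],[82,72],[466,120]],.040);print(bm,pose([[-.016,.06],[-.016,-.06],[.018,.06],[.018,-.06]],bm))
tr=W([[193,395],[408,417],[388,563],[182,542]],.012)
print(tr,pose([[.026,.038],[.026,-.038],[-.026,-.038],[-.026,.038]],tr))
E
```

```text
[[0.6037 0.1301]
 [0.5942 0.0471]
 [0.5841 0.1397]
 [0.5727 0.042 ]] (array([0.6329, 0.0846]), np.float64(-0.11461436955446455), array([0.0004, 0.0002, 0.0022, 0.0023]))
[[0.6227 0.1419]
 [0.6101 0.0285]
 [0.6544 0.1394]
 [0.6417 0.0264]] (array([0.6312, 0.0842]), np.float64(-0.10866362301415394), array([0.0038, 0.0026, 0.0027, 0.0039]))
[[0.5635 0.1126]
 [0.5562 0.0391]
 [0.5061 0.0451]
 [0.5136 0.118 ]] (array([0.5348, 0.0787]), np.float64(-0.1045798242905832), array([0.0016, 0.0011, 0.0018, 0.0013]))
```

Bridge at about (0.6325, 0.0845) with yaw -0.112. The tray is 96 mm short and 17 mm to the right, nearly in line with the lane. I'll straddle it loosely and shift it left first.

Request:
play_rows --pt "0 0 -0.06 2.4 0.3 -3 1" --pt "0 0 -0.112 4.8 0.65 -6 1" --pt "0 0 -0.112 4.8 0.65 -10 1" --pt "0 0 -0.112 4.8 0.65 -14 1" --pt "0 0 -0.112 4.8 0.65 -17.4 1"

```text
time_s: 2.78
tool_pos: [0.5345, 0.0785, 0.0474]
tool_rot: [[0.994, -0.112, -0.0], [-0.112, -0.994, -0.0], [-0.0, 0.0, -1.0]]
force: [-1.1, 0.1, -0.5]
grip_width: 0.0587
grasp_force: 0.0
```

Request:
play_rows --pt "0 0 0 0 0 0 1" --pt "0 0 0 0 0 0 1" --pt "0 0 0 0 0 0 1" --pt "0 0 0 0 0 0 1" --pt "0 0 0 0 0 0 1"

```text
time_s: 3.2
tool_pos: [0.5366, 0.0797, 0.052]
tool_rot: [[0.994, -0.111, 0.004], [-0.111, -0.994, 0.001], [0.004, -0.001, -1.0]]
force: [-0.6, -0.3, -0.1]
grip_width: 0.091
grasp_force: 0.0
```

```bash
python3 - <<'E'
from h import *
snap('wrist','w2');c=manip.calibration('wrist');s=manip.read_state();print(s['tool_pos'],s['tool_rot'][:2],s['grip_width'],c['eye'])
E
```

```text
[0.53627899 0.0797158  0.05167103] [[ 9.93808375e-01 -1.11050068e-01  3.57723321e-03]
 [-1.11052634e-01 -9.93814387e-01  5.26418841e-04]] 0.09185119758610645 [0.60916147 0.07183024 0.22117425]
```

View pics/w2.png

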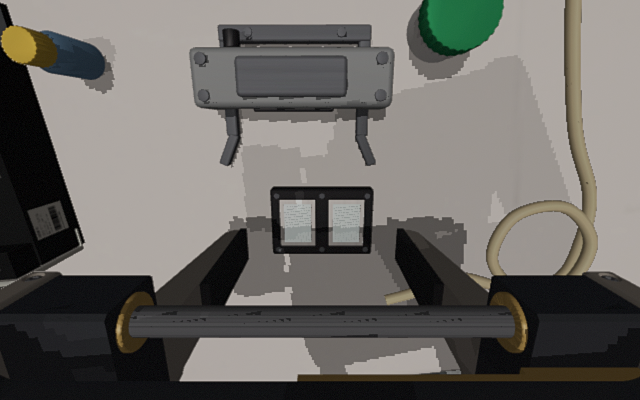

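The fingers straddle the tray at cols 271-374, rows 187-253. The lead-ins are at cols 221-375, rows 110-165. I'll refit from this view.

```bash
python3 - <<'E'
from fit import *
np.set_printoptions(precision=4,suppress=True)
c=manip.calibration('wrist')
rail=ray(c,[[240,138],[356.5,138],[230.5,164],[366,164]],.009)
print(rail,pose([[-.034,.0415],[-.034,-.0415],[-.055,.047],[-.055,-.047]],rail))
tr=ray(c,[[271,188],[372,187],[374,251.5],[273.5,252]],.012)
a=pose([[-.034,.0415],[-.034,-.0415],[-.055,.047],[-.055,-.047]],rail);b=pose([[.026,.038],[.026,-.038],[-.026,-.038],[-.026,.038]],tr);print(tr,b)
R=lambda t:np.array([[np.cos(t),-np.sin(t)],[np.sin(t),np.cos(t)]])
print('tray in bridge',R(a[1]).T@(b[0]-a[0]),b[1]-a[1])
s=manip.read_state();print('tool in bridge',R(a[1]).T@(np.array(s['tool_pos'][:2])-a[0]),s['tool_pos'])
E
```

```text
[[0.6019 0.1298]
 [0.5929 0.049 ]
 [0.5847 0.1398]
 [0.574  0.0437]] (array([0.6326, 0.0856]), np.float64(-0.11191424312293205), array([0.0018, 0.0015, 0.0021, 0.0019]))
[[0.5648 0.1132]
 [0.5575 0.041 ]
 [0.5069 0.0428]
 [0.515  0.1191]] (array([0.536, 0.079]), np.float64(-0.09483057538324649), array([0.0014, 0.0024, 0.0009, 0.0013]))
tray in bridge [-0.0953 -0.0173] 0.01708366773968556
tool in bridge [-0.0951 -0.0166] [0.5363 0.0797 0.0517]
```

Request:
play_rows --pt "0 0 0 0 0 -1.5 1" --pt "0 0 0 0 0 -3 1" --pt "0 0 0 0 0 -4 1" --pt "0 0 0 0 0 -4.4 0.95" --pt "0 0 0 0 0 -4.5 0.88"

```text
time_s: 3.67
tool_pos: [0.5346, 0.0795, 0.0044]
tool_rot: [[0.994, -0.111, -0.001], [-0.111, -0.994, -0.0], [-0.001, 0.0, -1.0]]
force: [-0.8, 0.2, 0.3]
grip_width: 0.083
grasp_force: 0.0
```

Request:
play_rows --pt "0 0 0 0 0 0 0.88" --pt "0 0 0 0 0 0 0.88" --pt "0 0 0 0 0 0 0.88" --pt "0 0 0 0 0 0 0.88" --pt "0 0 0 0 0 0 0.88"

```text
time_s: 4.08
tool_pos: [0.5351, 0.0796, 0.0049]
tool_rot: [[0.994, -0.111, 0.001], [-0.111, -0.994, 0.0], [0.001, -0.0, -1.0]]
force: [-0.6, -0.3, 0.4]
grip_width: 0.0809
grasp_force: 0.0
```

Request:
play_rows --pt "0 0 0 0.04 0.4 0 0.88" --pt "0 0 0 0.09 0.8 0 0.88" --pt "0 0 0 0.13 1.2 0 0.88" --pt "0 0 0 0.17 1.55 0 0.88" --pt "0 0 0 0.21 1.9 0 0.88"

```text
time_s: 4.5
tool_pos: [0.537, 0.099, 0.0046]
tool_rot: [[0.994, -0.111, 0.0], [-0.111, -0.994, -0.0], [0.0, 0.0, -1.0]]
force: [0.3, -2.4, 1.3]
grip_width: 0.0813
grasp_force: 1.1
```

Request:
play_rows --pt "0 0 0 0 0 0 0.88" --pt "0 0 0 0 0 0 0.88" --pt "0 0 0 0 -0.08 0 1" --pt "0 0 0 0 -0.15 0 1" --pt "0 0 0 0 -0.2 0 1"

```text
time_s: 4.92
tool_pos: [0.5369, 0.0964, 0.0045]
tool_rot: [[0.994, -0.111, -0.0], [-0.111, -0.994, 0.0], [-0.0, -0.0, -1.0]]
force: [-0.5, 0.3, 0.5]
grip_width: 0.0915
grasp_force: 0.0
```

```bash
python3 - <<'E'
from h import *
snap('wrist','w3');c=manip.calibration('wrist');s=manip.read_state();print(s['tool_pos'],s['tool_rot'][:2],s['grip_width'],c['eye'],s['force'])
E
```

```text
[0.53687408 0.09635294 0.00452684] [[ 9.93792401e-01 -1.11250405e-01 -1.07824298e-04]
 [-1.11250399e-01 -9.93792406e-01  5.57913668e-05]] 0.09185379004241372 [0.61038595 0.08854417 0.17375048] [-0.18577637 -0.63863929 -0.72580319]
```

View pics/w3.png

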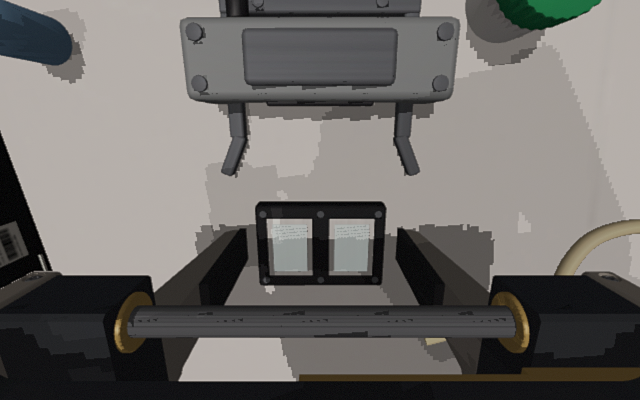

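The tray (cols 257-385, mid 321) is now centred on the lane (kinks at cols 246-395, mid 320.5) and in line with it. Next I'll go behind it and push with both fingertips.

Request:
play_rows --pt "0 0 0 0 0 1.5 1" --pt "0 0 0 0 0 3.5 1" --pt "0 0 0 -1.5 0.17 4 0.33" --pt "0 0 0 -3.3 0.37 4 0.33" --pt "0 0 0 -5 0.56 4 0.33"

```text
time_s: 5.38
tool_pos: [0.4868, 0.1021, 0.0451]
tool_rot: [[0.994, -0.112, 0.001], [-0.112, -0.994, 0.0], [0.001, -0.0, -1.0]]
force: [0.3, -0.1, -0.6]
grip_width: 0.0741
grasp_force: 0.0
```

Request:
play_rows --pt "0 0 0 0 0 0 0.33" --pt "0 0 0 0 0 0 0.33" --pt "0 0 0 0 0 0 0.33" --pt "0 0 0 0 0 -2 0.33" --pt "0 0 0 0 0 -4 0.33"

```text
time_s: 5.8
tool_pos: [0.4897, 0.1024, 0.0051]
tool_rot: [[0.994, -0.111, 0.004], [-0.111, -0.994, 0.001], [0.004, -0.001, -1.0]]
force: [0.1, -0.3, -0.5]
grip_width: 0.0406
grasp_force: 0.0
```

Request:
play_rows --pt "0 0 0 0 0 0 0.33" --pt "0 0 0 0 0 0 0.33" --pt "0 0 0 0.4 -0.045 0 0.33" --pt "0 0 0 0.8 -0.09 0 0.33" --pt "0 0 0 1.2 -0.135 0 0.33"

```text
time_s: 6.22
tool_pos: [0.5005, 0.1009, 0.0055]
tool_rot: [[0.994, -0.111, 0.002], [-0.111, -0.994, 0.0], [0.002, -0.001, -1.0]]
force: [-0.0, 0.4, 0.2]
grip_width: 0.0302
grasp_force: 0.0
```

Request:
play_rows --pt "0 0 0 0.5 -0.055 0 0.33" --pt "0 0 0 1.0 -0.11 0 0.33" --pt "0 0 0 1.5 -0.17 0 0.33" --pt "0 0 0 2.0 -0.22 0 0.33" --pt "0 0 0 2.5 -0.28 0 0.33"

```text
time_s: 6.63
tool_pos: [0.5243, 0.0979, 0.0046]
tool_rot: [[0.994, -0.111, -0.0], [-0.111, -0.994, -0.0], [-0.0, 0.0, -1.0]]
force: [-1.8, -0.3, 1.4]
grip_width: 0.0303
grasp_force: 1.1
```

Request:
play_rows --pt "0 0 0 0.5 -0.055 0 0.33" --pt "0 0 0 1.0 -0.11 0 0.33" --pt "0 0 0 1.5 -0.17 0 0.33" --pt "0 0 0 2.0 -0.22 0 0.33" --pt "0 0 0 2.5 -0.28 0 0.33"

```text
time_s: 7.05
tool_pos: [0.5494, 0.0952, 0.0045]
tool_rot: [[0.994, -0.111, -0.0], [-0.111, -0.994, -0.0], [-0.0, 0.0, -1.0]]
force: [-2.2, -0.3, 1.5]
grip_width: 0.0305
grasp_force: 1.0
```

```bash
python3 - <<'E'
from h import *
snap('wrist','w4');s=manip.read_state();print(s['tool_pos'],s['force'])
E
```

```text
[0.55078012 0.09518162 0.00469783] [1.20065554 0.05238596 0.10644515]
```

View pics/w4.png

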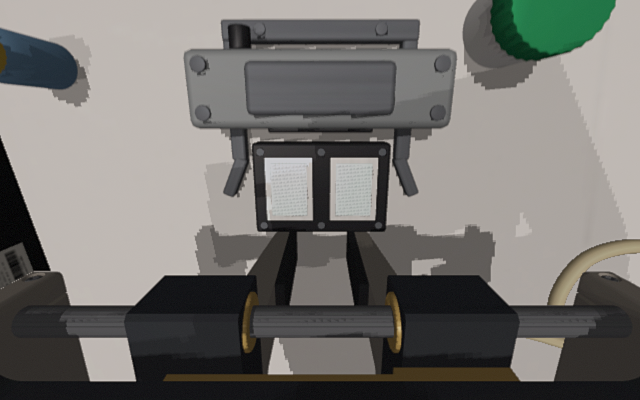

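The tray is entering the lane straight: it is centred at col 321, the lead-in tips are at cols 225-417, and the force is about 2 N. I'll continue.

Request:
play_rows --pt "0 0 0 0.4 -0.045 0 0.33" --pt "0 0 0 0.9 -0.1 0 0.33" --pt "0 0 0 1.4 -0.155 0 0.33" --pt "0 0 0 1.9 -0.21 0 0.33" --pt "0 0 0 2.4 -0.27 0 0.33"

```text
time_s: 7.52
tool_pos: [0.5737, 0.0925, 0.0046]
tool_rot: [[0.994, -0.111, 0.001], [-0.111, -0.994, 0.0], [0.001, -0.0, -1.0]]
force: [-0.6, 0.8, -0.1]
grip_width: 0.0303
grasp_force: 0.4
```

Request:
play_rows --pt "0 0 0 0.4 -0.045 0 0.33" --pt "0 0 0 0.7 -0.08 0 0.33" --pt "0 0 0 1.0 -0.11 0 0.33" --pt "0 0 0 1.3 -0.145 0 0.33" --pt "0 0 0 1.6 -0.18 0 0.33"

```text
time_s: 7.93
tool_pos: [0.589, 0.0907, 0.0046]
tool_rot: [[0.994, -0.111, -0.0], [-0.111, -0.994, -0.0], [-0.0, 0.0, -1.0]]
force: [-1.2, -0.2, 0.9]
grip_width: 0.0306
grasp_force: 0.7
```

Request:
play_rows --pt "0 0 0 0.1 -0.01 0 0.33" --pt "0 0 0 0.2 -0.02 0 0.33" --pt "0 0 0 0.3 -0.035 0 0.33" --pt "0 0 0 0.4 -0.045 0 0.33" --pt "0 0 0 0.5 -0.055 0 0.33"

```text
time_s: 8.35
tool_pos: [0.5939, 0.0902, 0.0046]
tool_rot: [[0.994, -0.111, -0.0], [-0.111, -0.994, -0.0], [-0.0, 0.0, -1.0]]
force: [-1.6, -0.7, 1.4]
grip_width: 0.0302
grasp_force: 0.8
```

Not at the stop yet, so I'll continue in 1 mm rows until the force rises.

Request:
play_rows --pt "0 0 0 0.1 -0.01 0 0.33" --pt "0 0 0 0.2 -0.02 0 0.33" --pt "0 0 0 0.3 -0.035 0 0.33" --pt "0 0 0 0.35 -0.04 0 0.33" --pt "0 0 0 0.4 -0.045 0 0.33"

```text
time_s: 8.77
tool_pos: [0.598, 0.0897, 0.0046]
tool_rot: [[0.994, -0.111, -0.0], [-0.111, -0.994, 0.0], [-0.0, -0.0, -1.0]]
force: [-2.0, 1.5, 1.3]
grip_width: 0.0301
grasp_force: 1.0
```

Request:
play_rows --pt "0 0 0 0.05 -0.005 0 0.33" --pt "0 0 0 0.1 -0.01 0 0.33" --pt "0 0 0 0.15 -0.015 0 0.33" --pt "0 0 0 0.2 -0.02 0 0.33" --pt "0 0 0 0.2 -0.02 0 0.33"

```text
time_s: 9.18
tool_pos: [0.5988, 0.0896, 0.0045]
tool_rot: [[0.994, -0.111, -0.002], [-0.111, -0.994, -0.0], [-0.002, 0.0, -1.0]]
force: [-6.6, 1.0, 5.0]
grip_width: 0.0303
grasp_force: 3.1
```

```bash
python3 - <<'E'
from h import *
snap('wrist','w5');s=manip.read_state();print(s['tool_pos'],s['force'],s['time_s'])
E
```

```text
[0.59871929 0.08958204 0.00447558] [-5.83647932  0.5265727   5.06454267] 9.2333
```

View pics/w5.png

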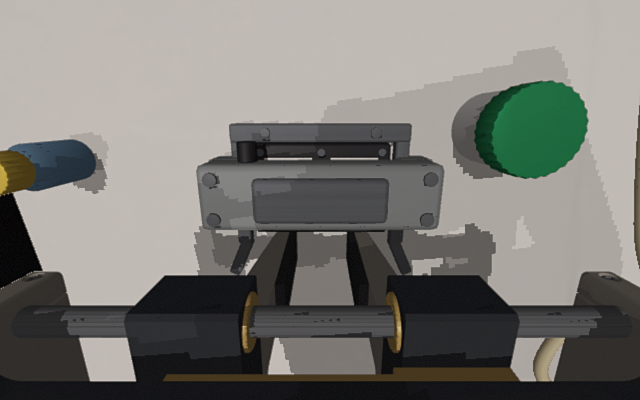

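The tray's leading edge (cols 258-389, row ~148) shows behind the beam at the stop bar, and the force has risen to 6 N. I'll press slightly more to confirm, then back off.

Request:
play_rows --pt "0 0 0 0.05 -0.005 0 0.33" --pt "0 0 0 0.1 -0.01 0 0.33" --pt "0 0 0 0.15 -0.015 0 0.33" --pt "0 0 0 0.15 -0.015 0 0.33" --pt "0 0 0 0.15 -0.015 0 0.33"

```text
time_s: 9.65
tool_pos: [0.5988, 0.0895, 0.0044]
tool_rot: [[0.994, -0.111, -0.005], [-0.111, -0.994, -0.0], [-0.005, 0.001, -1.0]]
force: [-10.3, 2.1, 9.2]
grip_width: 0.031
grasp_force: 5.3
```

Request:
play_rows --pt "0 0 0 -0.3 0.03 0 0.33" --pt "0 0 0 -1 0.11 0 0.33" --pt "0 0 0 -2.5 0.28 0 0.33" --pt "0 0 0 -4 0.45 0 0.33" --pt "0 0 0 -5.5 0.6 0 0.33"

```text
time_s: 10.07
tool_pos: [0.5462, 0.0954, 0.0046]
tool_rot: [[0.994, -0.111, 0.001], [-0.111, -0.994, 0.0], [0.001, -0.0, -1.0]]
force: [-0.2, 0.9, -0.6]
grip_width: 0.0303
grasp_force: 0.0
```

Request:
play_rows --pt "0 0 0 -1 0 3 0.33" --pt "0 0 0 -2 0 6 0.33" --pt "0 0 0 -2 0 9 0.33" --pt "0 0 0 -2 0 12 0.33" --pt "0 0 0 -2 0 12 0.33"

```text
time_s: 10.48
tool_pos: [0.53, 0.096, 0.1301]
tool_rot: [[0.994, -0.111, 0.009], [-0.111, -0.994, 0.002], [0.009, -0.003, -1.0]]
force: [1.5, 0.5, 1.3]
grip_width: 0.03
grasp_force: 0.0
```

```bash
python3 - <<'E'
from h import *
im=snap('wrist');s=manip.read_state();print(s['tool_pos'],s['force'],s['time_s'])
cv2.imwrite('pics/w6.png',cv2.resize(im[0:190,220:430,::-1],None,fx=3,fy=3,interpolation=cv2.INTER_CUBIC))
E
```

```text
[0.5289218  0.09580753 0.12766859] [-0.48362698 -0.18429187  0.45746437] 10.5333
```

View pics/w6.png

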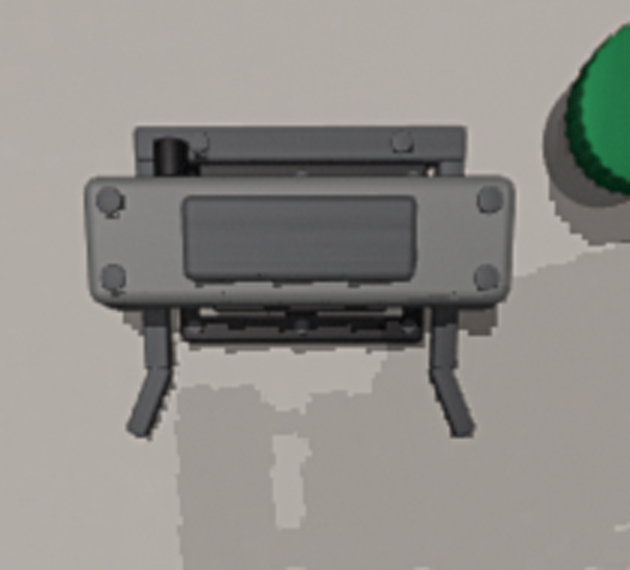

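The tray's near edge (zoomed cols 182-422, row ~340) is parallel to the beam and centred between the rails. Its far edge rests on the stop bar, and the robot is clear. I'll hand it in.

```bash
python3 -c "
from bench import manip
print(manip.finish_job())"
```

```text
the job is handed in; nothing more can be done
None
```

The tray is home against the stop bar: it went in flat between the rails at about 2 N, seated with at most about 10 N at the stop, and I handed the job in at about 10.5 s with the robot clear (`finish_job()` returned no verdict).

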